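# Read the charge of an air bottle with a pencil gauge

### The job

Check the charge of the small green air bottle with the pencil pressure gauge: the rod still shows the last reading, so first push it fully home into the barrel, then press the gauge's chuck straight down on the bottle's valve, firmly enough that its rubber seal seats hard on the valve's rim and the rod comes out to its reading, and hold it so for a second. Press with feeling, never harder than 25 N, for that ruins the valve. Then set the gauge gently back in its stand just as it stood before, with the rod left out so that the reading can be taken, and leave everything else on the desk where it is.

Things in the scene. Friction and masses are not known exactly. Their poses are not given: they have to be found in the camera images.
- gauge: Pencil pressure gauge, 0.2 kg, standing chuck down in its stand. Origin: centre of the chuck's open mouth (its lowest face); z up along the chuck, x along the barrel towards the rod. Steel chuck 23 mm in diameter, z 0 to 20 mm; square head z 19 to 53 mm; barrel 16 mm in diameter with a blue band, axis at z = 36 mm, ending at x = 96.5 mm in a brass nose.
- gauge_grip (a point): Middle of the gauge's square aluminium head, 38 mm above the chuck's mouth and on the chuck's axis: the place to grip it from above, fingers on the grooved flat sides (24 mm apart, facing the gauge's +y and -y). The head is 24 mm long in x too; its top, with a small hexagon, is 19 mm above this point.
- chuck_mouth (a point): Same point as the gauge's origin. The bore is 14.6 mm wide, flared to 19 mm in the first 3 mm. In it: 5 mm up the tip of a thin sprung centre pin (with the rod it takes about 2 N to start, then 0.75 N per mm); 14 mm up the face of a stiff rubber seal ring (12 N per mm); 17 mm up the solid end. The centre pin, pushed up, drives the rod out 4 mm for each mm.
- gauge_rod (a joint): How far the white graduated reading rod stands out of the barrel, in m: 0 = fully home (its red end button touches the brass nose), 0.040 = fully out. It slides stiffly (a fraction of a newton) and stays where it is left. At the start it stands out 18 to 36 mm.
- rod_end (a point): Outer face of the rod's red end button, 11 mm in diameter and 5 mm thick, on the barrel's axis; with the rod home it is at x = 101.5 mm, z = 36 mm of the gauge. Push it along the gauge's -x.
- stand: Grey gauge stand, screwed to the desk. Origin: on the desk under the middle of the round rubber pad (top at z = 14 mm) on which the chuck stands; x along the barrel, z up. Base plate x -30 to 108 mm, 56 mm wide, 6 mm thick. The gauge stands in it with its origin at x = 0, y = 0, z = 14 mm, axes along the stand's. A back rest 3 mm behind the head takes the push on the rod.
- stand_vee (a point): Middle of the stand's V block (x 68 to 76 mm of the stand, 53 mm wide, upper corners 61 mm above the desk), at the height of the barrel's axis, 50 mm above the desk: the barrel lies here. The back rest at the other end, x -15 to -21 mm, 18 mm wide, is 58 mm high at most.
- air_bottle: Small green steel air bottle, 72 mm in diameter, on a dark 80 x 80 mm foot screwed to the desk. Origin: centre of the foot's underside, z up. Its brass hexagon neck reaches z = 76 mm (a thin lock nut on it 79 mm); out of the neck stands the threaded brass valve stem. A plugged outlet with a blue plug sticks out to its -x side at z = 30 mm, 54 mm from the axis.
- valve_neck (a point): On the valve's axis, at the top of the bottle's brass neck. The stem, 12 mm in diameter, is locked 22 to 36 mm out of it (not known beforehand). Nearly flush with its rim, in an 8 mm hole, is the valve pin, held up by the charge with a steady, unknown 4 to 8 N, so the rod comes out until the force stays level. Then the seal lands: 17 to 20 N in all seats it well; the rod shows 8 to 33 mm.
- plug_gauge: Bystander: steel plug gauge with a knurled middle, 118 mm long, lying right of the marking machine.
- hex_key: Bystander: small dark hex key, 78 mm, lying on the front of the desk.
- brush: Bystander: flat brush with a wooden handle, 218 mm, lying on the machine's base plate.
- marker_pen: Bystander: white pen with a blue cap, 135 mm, on the front of the desk.
- bush_a: Bystander: sand-coloured bush, 36 mm in diameter and high, on the front of the desk.
- bush_b: Bystander: sand-coloured bush, 36 mm in diameter and high, on the machine's base plate.
- steel_ring: Bystander: small steel ring, 30 mm in diameter and 12 mm high, on the desk in front of the tool tray.

How it is judged:
By the outcome, as a careful person would: the job done as asked, in the order asked, and still so for the second after the job is handed in, with the robot touching nothing.
It also fails if it takes over 72 s, if anything falls off the work surface, if the arm or the gripper's body presses on something with over 40 N, if the wrist force passes 120 N, or if a joint passes its speed limit or range.

### The arm

A 7-joint arm with a two-finger parallel gripper is mounted at the origin on a cart in front of the work surface, level with it; the furniture and walls round the work are solid. World frame = base frame: x ahead of the robot, y to its left, z up, the work surface at z = 0. Lengths are in mm, angles in rad, forces in N, time in s.
With the tool pointing down it reaches from about 400 to 875 mm from the base axis. Payload 4.4 kg.
Tool frame: the origin (TCP) lies on the centre line of the jaws, within the pads' length; the fingertips stand 25 mm ahead of it and the grasp point (between the pads) lies 6 mm ahead of it (ctrl.finger_overhang is the distance from the TCP to the fingertips, in mm); z points along the fingers, y is the line along which they close (so a half turn about z gives the same grasp; the last joint's range is limited). The gripper opens to 85 mm and grips with 20 to 120 N. Pads are 22 mm wide; open, the fingers measure 114 mm over their backs; the gripper's body (76 mm by 85 mm) begins 54 mm behind the grasp point. The pads swing forward as they close: fully open they stand 13 mm farther back than shut.
Start: joints at [-1.405, 0.628, 0.038, 1.517, -0.027, 0.996, -0.02], TCP at [149.3, 632.635, 256.313] pointing down, gripper open.
Joint ranges: [-3.06, 3.06], [-0.37, 2.12], [-1.25, 1.32], [0.18, 2.47], [-1.1, 4.24], [0.23, 1.98], [-2.94, 2.94]. Speed limits (rad/s): [2.57, 2.57, 3.14, 3.14, 3.14, 3.14, 3.14].

### API

Orientations are given as [roll, pitch, yaw] about the fixed x, y, z axes, in that order (R = Rz(yaw) Ry(pitch) Rx(roll)).
In Python, from cell import ctrl gives the robot as it stands. The module is installed in compiled form; this text tells all that it offers.
- The arm moves only by the tool play_rows, never from a script. Its argument "targets" is a list of rows, each a list of 5 numbers: the closure, from 0 (fully open) to 1 (shut), then the shift along the tool's x, y, z in cm, then the turn about the tool's z in degrees. In form: [[gripper, dx, dy, dz, spin], ...]. A call has 1 to 10 rows; each row is the pose to reach, as a shift and turn from the pose commanded when the call began, along the tool's axes at that moment; what a row does not reach only later rows make up. A row lasts 1/10 s, in which the tool goes at most 50 mm and 8.59 degrees, less where a joint would pass 70% of its speed; a pose out of reach is approached as far as the arm can. A call with a gripper value outside its range is refused whole. The fingers move at their own pace and stop on an object; the grip force is fixed at half the most. Time passes only in rows, so rows that repeat a pose let the fingers close. It gives the time, the measured TCP pose, the force, the opening and the grip force at its end, in the units of the state.
- ctrl.read_state(): the state, without advancing time (a new reading comes with each control period).
- ctrl.get_image(name): name is "scene" or "top" or "wrist"; returns (picture, depth): 400x640x3 uint8, red, green, blue; 400x640 float32, mm along the optical axis (not along the pixel's ray), 0 where there is no reading.
- ctrl.calibration(name): a dict with "vfov" (degrees; the focal length in pixels is half the picture's height over the tangent of half this angle, whatever the lens; pixels are square), "cx", "cy" (the principal point, pixels), "extrinsics" (4x4, takes a point from camera to world coordinates); the wrist camera has in their place "mount" (4x4, takes a point from camera to tool coordinates, whose origin is the TCP and whose axes are the flange's). Camera axes: x right, y down, z forward; pixel columns grow to the right and rows downward; lengths in mm; the calibration is good to about 2 mm. A picture is of the moment at which its call begins: read the wrist's pose just before it. calibration takes no time and is no camera call.
- ctrl.finish_job(): hands the job in; it is judged then, once.
Trained networks look in the newest picture that a camera, given by its name, has taken for a name from the list of things; names that differ only in an ending like _2 or _b are one class to them, and where a whole thing is asked for, a point or a joint stands for the part that bears it (a point fixed in the world has none). Each returns a list of dicts, best first, with "confidence" (0 to 1); they miss things now and then, are a little off and sometimes report something else, mostly with a low value. They report only what shows in the picture. A call takes as long as a camera call.
- ctrl.search_frame(camera, name): "bbox" ([left, top, right, bottom] in pixels, round what is visible of it).
- ctrl.trace(camera, name): "pixels" (400x640 bool, what is visible of it) and "bbox" ([left, top, right, bottom] in pixels, round what is visible of it).
The state is a dict: "clock": time; "qpos": joint angles; "qd": joint speeds; "tau": joint torques, N m; "eef_pos": TCP position; "tool_rot": TCP orientation; "force": force on the tool from outside, world axes, zero at the start; "torque": the same for the moment, N m; "width": finger opening in mm; "gripper_force": force on a finger pad.
Only numpy, scipy, OpenCV 4.12 (cv2) and the standard library are available. Lean on these libraries where they do the work, as an engineer would, in place of code of your own. Each camera call takes 0.05 s, during which the arm holds its last target. There are 200 camera calls.

## Working session

There is one attempt and no reset: what is moved stays moved. The work goes in short steps, Python scripts to look and compute and a tool call to move; the robot and the scene stay as the last step left them, time stands still between calls to the robot, and variables do not carry over. Pictures are saved under pics/ and viewed, at most 10 in all, crops included, and the job is handed in when it is done.

Besides the shell and the picture viewer there is one more tool, called after "Emit:" in YAML: its name, and indented under it one key for each argument. play_rows: Moves the arm, as the interface text tells. Its arguments: {"type":"object","properties":{"targets":{"type":"array"}},"required":["targets"]}

```bash
mkdir -p pics; cat > h.py <<'E'
import numpy as np, cv2
from scipy.spatial.transform import Rotation as R
from cell import ctrl
def cam(n,st=None):
    c=ctrl.calibration(n); f=200/np.tan(np.radians(c["vfov"])/2)
    if "extrinsics" in c: T=np.array(c["extrinsics"])
    else:
        W=np.eye(4); W[:3,:3]=R.from_euler('xyz',st["tool_rot"]).as_matrix(); W[:3,3]=st["eef_pos"]
        T=W@np.array(c["mount"])
    return f,c["cx"],c["cy"],T
def cloud(n,d,st=None):
    f,cx,cy,T=cam(n,st); v,u=np.mgrid[:400,:640]
    P=np.stack([(u-cx)/f*d,(v-cy)/f*d,d],-1)
    return P@T[:3,:3].T+T[:3,3]
def shot(n,fn=None):
    st=ctrl.read_state(); im,d=ctrl.get_image(n)
    if fn: cv2.imwrite("pics/"+fn,im[:,:,::-1])
    return im,d,cloud(n,d,st),st
def proj(n,p,st=None):
    f,cx,cy,T=cam(n,st); q=(np.asarray(p)-T[:3,3])@T[:3,:3]
    return q[...,:2]/q[...,2:]*f+[cx,cy]
E
python3 - <<'E'
from h import *
np.set_printoptions(precision=1,suppress=True)
st=ctrl.read_state(); print(st)
for n in ["top","scene"]:
    im,d,P,_=shot(n,n+"0.png")
    for o in ["gauge","stand","air_bottle","gauge_rod"]:
        for r in ctrl.trace(n,o)[:2]:
            m=r["pixels"]&(d>0); p=P[m]
            print(n,o,round(r["confidence"],2),r["bbox"],np.median(p,0),np.percentile(p,2,0),np.percentile(p,98,0))
    np.savez(n+"0.npz",im=im,d=d,P=P)
E
```

```text
{'clock': 0.0, 'qpos': array([-1.4,  0.6,  0. ,  1.5, -0. ,  1. , -0. ]), 'qd': array([-0.,  0., -0., -0., -0.,  0., -0.]), 'tau': array([  0. , -56.3,   1.2, -19.3,   0. ,   0. ,   0. ]), 'eef_pos': array([149.2, 632.1, 255.4]), 'tool_rot': array([-3.1,  0. ,  2.9]), 'force': array([ 0.4,  0.8, -0.3]), 'torque': array([-0., -0., -0.]), 'gripper_force': 0.0, 'width': 85.7547656381904}
top gauge 0.58 [187.7, 198.0, 210.2, 229.0] [491.  313.3  57.9] [430.6 282.5  11. ] [525.8 336.5  72.4]
top stand 0.68 [195.2, 192.3, 217.1, 238.5] [475.5 300.9   6.9] [417.6 265.1   1. ] [544.5 339.6  56.8]
top air_bottle 0.63 [361.0, 208.7, 393.5, 241.5] [ 449.  -237.7   55.7] [ 412.2 -286.    -1.6] [ 503.6 -200.5   85.9]
top gauge_rod 0.39 [364.1, 212.7, 391.9, 242.5] [ 446.7 -236.1   58.5] [ 410.7 -281.8    2.3] [ 489.6 -200.8   93.1]
scene gauge 0.63 [230.4, 152.3, 248.5, 170.2] [500.6 317.2  53.8] [424.1 281.7   3.2] [528.9 381.6  71. ]
scene stand 0.6 [226.4, 161.1, 259.1, 186.6] [456.8 300.1   7. ] [412.9 265.5   1.3] [541.2 340.9  54.5]
scene stand 0.39 [230.1, 152.1, 251.0, 170.2] [501.  316.9  53.5] [427.3 282.4  16.9] [525.3 333.1  70.1]
scene air_bottle 0.94 [326.1, 229.0, 362.8, 271.2] [ 436.2 -255.4   47.4] [ 403.2 -281.     5.3] [ 488.7 -214.1   90.4]
scene air_bottle 0.59 [427.4, 296.2, 436.9, 309.5] [ 503.5 -500.9    9. ] [ 484.3 -514.5   -0.8] [ 523.6 -485.3   14.6]
```

```bash
python3 - <<'E'
from h import *
t=cv2.imread("pics/top0.png"); s=cv2.imread("pics/scene0.png")
r=lambda a,w,h:cv2.resize(a,(w,h),interpolation=cv2.INTER_CUBIC)
A=np.hstack([r(t[185:245,170:240],350,300),r(t[195:255,345:415],350,300)])
cv2.imwrite("pics/a.png",np.vstack([A,np.hstack([r(t,350,219),r(s,350,219)])]))
E
```

```text
(no output)
```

View pics/a.png

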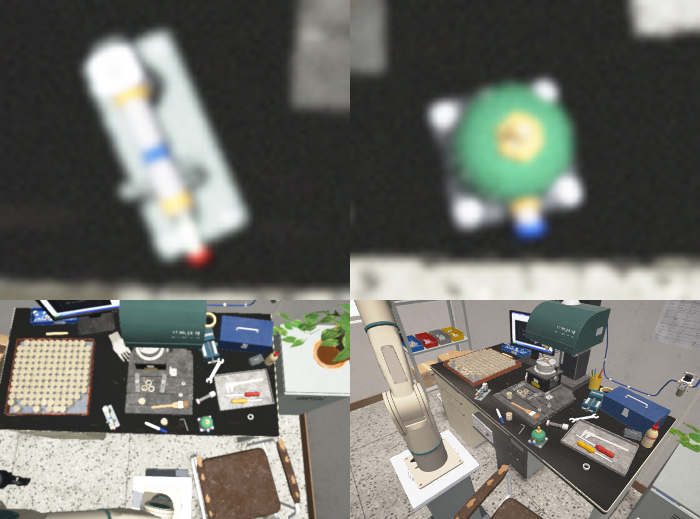

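View pics/scene0.png

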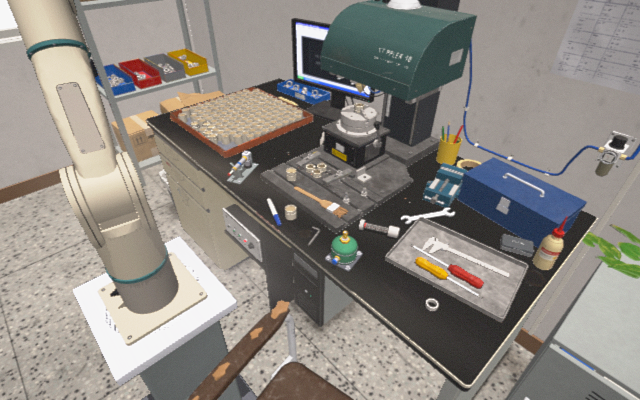

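The scene shows the gauge in its stand at (243,165), with the rod towards the robot. The green bottle is at (345,245), and the pen, bush and hex key lie between them.

```bash
python3 - <<'E'
from h import *
np.set_printoptions(precision=3,suppress=True)
st=ctrl.read_state(); Rm=R.from_euler('xyz',st["tool_rot"]).as_matrix(); print(st["tool_rot"],Rm)
print(ctrl.calibration("wrist"))
for n in ["top","scene"]:
    z=np.load(n+"0.npz"); P=z["P"]; d=z["d"]; im=z["im"].astype(int)
    box=(P[...,0]>400)&(P[...,0]<560)&(P[...,1]>240)&(P[...,1]<360)&(d>0)
    m=box&(P[...,2]>42)&(P[...,2]<90); q=P[m]; c=q.mean(0); u,s,v=np.linalg.svd(q[:,:2]-c[:2]); 
    print(n,m.sum(),c,v[0],np.degrees(np.arctan2(*v[0][::-1])), (q[:,:2]-c[:2])@v[0] .__abs__().max() if 0 else 0)
    t=q[q[:,2]>66]; print(" head",len(t),t.mean(0) if len(t) else 0)
    b=box&(im[...,0]-im[...,1]>70); print(" red",P[b].mean(0),b.sum())
    g=(abs(P[...,0]-449)<60)&(abs(P[...,1]+237)<60)&(d>0)&(P[...,2]>75); print(" bottle top",g.sum(),P[g].mean(0),P[g].max(0),P[g].min(0))
E
```

```text
[-3.141 -0.     2.91 ] [[-0.973  0.23  -0.   ]
 [ 0.23   0.973 -0.   ]
 [ 0.    -0.    -1.   ]]
{'vfov': 65.31170892923981, 'cx': 315.8346841160773, 'cy': 197.01122720710705, 'mount': array([[   0.001,   -0.964,   -0.265,   67.171],
       [   1.   ,    0.   ,    0.   ,    0.166],
       [  -0.   ,   -0.265,    0.964, -117.178],
       [   0.   ,    0.   ,    0.   ,    1.   ]])}
top 301 [476.955 307.186  58.09 ] [-0.897 -0.442] -153.767549990486 0
 head 49 [515.234 327.208  69.282]
 red [405.515 277.055  28.837] 9
 bottle top 49 [ 455.655 -240.293   84.966] [ 467.651 -229.891  104.723] [ 445.799 -254.353   75.382]
scene 172 [474.416 307.567  56.278] [-0.911 -0.412] -155.68258305690185 0
 head 23 [509.85  326.584  69.368]
 red [ 438.774  321.718 -212.2  ] 8
 bottle top 63 [ 451.095 -241.297   85.041] [ 464.795 -228.057  102.276] [ 441.799 -251.43    75.014]
```

Emit:
play_rows:
  targets:
    - [0,-38.7,-24.5,5,-38.5]
    - [0,-38.7,-24.5,5,-38.5]
    - [0,-38.7,-24.5,5,-38.5]
    - [0,-38.7,-24.5,5,-38.5]
    - [0,-38.7,-24.5,5,-38.5]
    - [0,-38.7,-24.5,5,-38.5]
    - [0,-38.7,-24.5,5,-38.5]
    - [0,-38.7,-24.5,5,-38.5]
    - [0,-38.7,-24.5,5,-38.5]
    - [0,-38.7,-24.5,5,-38.5]

```text
clock: 1.5
eef_pos: [474.6, 298.4, 205.8]
tool_rot: [-3.137, 0.0, -2.712]
force: [0.4, -0.3, -0.0]
width: 85.5
gripper_force: 0.0
```

Emit:
play_rows:
  targets:
    - [1,0,0,0,0]
    - [1,0,0,0,0]
    - [1,0,0,0,0]

```text
clock: 1.8
eef_pos: [468.2, 307.5, 206.6]
tool_rot: [3.14, 0.0, -2.698]
force: [-0.2, 0.3, -0.1]
width: 43.7
gripper_force: 0.0
```

```bash
cat > g.py <<'E'
from h import *
import sys
np.set_printoptions(precision=2,suppress=True)
im,d,P,st=shot("wrist",sys.argv[1]); np.savez("w.npz",im=im,d=d,P=P)
print(st["clock"],st["eef_pos"],st["tool_rot"],st["force"],st["width"],st["qpos"])
E
python3 g.py w1.png; python3 - <<'E'
from h import *
np.set_printoptions(precision=2,suppress=True)
z=np.load("w.npz"); P=z["P"]; im=z["im"].astype(int); d=z["d"]
for o in ["gauge","stand","gauge_rod","rod_end","gauge_grip"]:
    for r in ctrl.trace("wrist",o)[:1]:
        m=r["pixels"]&(d>0); p=P[m]; print(o,round(r["confidence"],2),r["bbox"],np.median(p,0))
b=(im[...,0]-im[...,1]>70)&(im[...,0]-im[...,2]>70)&(d>0)&(P[...,2]>20)&(P[...,2]<80); print("red",b.sum(),P[b].mean(0),P[b].min(0),P[b].max(0))
E
```

```text
1.8 [468.17 307.46 206.57] [ 3.14  0.   -2.7 ] [-0.25  0.27 -0.13] 43.721464590601805 [-0.53  0.56 -0.15  1.82  0.12  0.76  1.27]
gauge 0.89 [305.7, 99.0, 326.3, 261.4] [473.2  311.11  56.28]
stand 0.72 [287.9, 123.2, 348.7, 263.6] [468.72 309.34   5.85]
gauge_rod 0.52 [309.2, 98.3, 320.7, 139.3] [412.09 279.73  50.99]
rod_end 0.8 [308.8, 101.0, 319.3, 135.5] [411.67 278.98  51.14]
gauge_grip 0.71 [308.6, 99.5, 321.5, 136.1] [411.67 279.54  51.02]
red 932 [479.44 551.92  33.26] [398.51 269.64  20.3 ] [510.85 701.09  54.32]
```

View pics/w1.png

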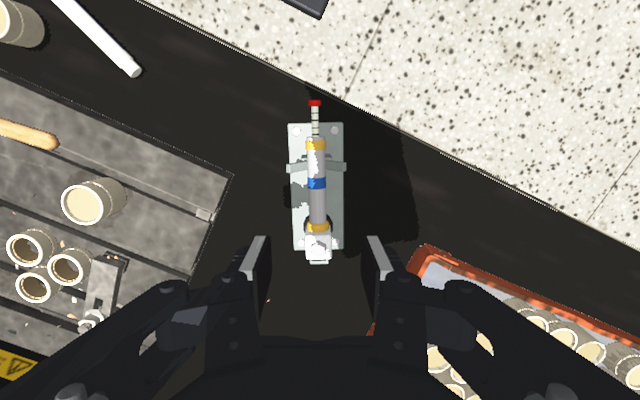

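The wrist picture shows the red button at (314,102), the brass nose at (315,145), the blue band at (316,183) and the head at (318,246). The rod points up the image, and the gauge is nearly in line with the tool.

```bash
cat > fit.py <<'E'
from h import *
np.set_printoptions(precision=2,suppress=True)
z=np.load("w.npz"); P=z["P"]; im=z["im"].astype(int); d=z["d"]; st=ctrl.read_state()
box=(P[...,0]>380)&(P[...,0]<540)&(P[...,1]>250)&(P[...,1]<350)&(d>0)
S=box&(P[...,2]>3)&(P[...,2]<9); 
(c,wh,a)=cv2.minAreaRect(P[S][:,:2].astype(np.float32)); print("base",c,wh,a)
x=np.array([-np.cos(np.radians(25)),-np.sin(np.radians(25))])
q=P[box&(P[...,2]>54)&(P[...,2]<61)]; q=q[(abs((q[:,:2]-[470,306])@[-x[1],x[0]])<9)]
cc=q[:,:2].mean(0); v=np.linalg.svd(q[:,:2]-cc)[2][0]; v*=np.sign(v@x); print("axis yaw",np.arctan2(v[1],v[0]),cc)
n=np.array([-v[1],v[0]])
t=P[box&(P[...,2]>66)]; s=(t[:,:2]-cc)@v; print("head s",s.min(),s.max(),"n",((t[:,:2]-cc)@n).min(),((t[:,:2]-cc)@n).max(),"z",np.median(t[:,2]))
r=box&(im[...,0]-im[...,1]>70)&(im[...,0]-im[...,2]>70)&(P[...,2]>40); r=P[r]; s2=(r[:,:2]-cc)@v; print("red s",s2.min(),s2.max(),"n",((r[:,:2]-cc)@n).mean(),r[:,2].max(),len(r))
b=box&(im[...,2]-im[...,0]>60)&(P[...,2]>50);b=P[b];print("blue s",((b[:,:2]-cc)@v).mean())
sb=(P[S][:,:2]-cc)@v; nb=(P[S][:,:2]-cc)@n; print("base s",np.percentile(sb,[.5,99.5]),"n",np.percentile(nb,[.5,99.5]))
h=cc+v*(s.min()+s.max())/2; print("head",h)
tx=R.from_euler('xyz',st["tool_rot"]).as_matrix()
for nm,p in [("head",h),("button outer",cc+v*s2.max())]: print(nm,p,"tool shift",np.append(p-st["eef_pos"][:2],0)@tx)
E
python3 fit.py
```

```text
base (475.33917236328125, 311.60833740234375) (128.39437866210938, 55.415138244628906) 26.98354148864746
axis yaw -2.6963399746367718 [468.13 307.65]
head s -62.13884977099734 21.120683003842576 n -53.043103281264074 58.79471798111625 z 257.5858554368956
red s 71.2046567325256 76.04190672000219 n 1.1368445710593758 54.31683913712624 71
blue s 6.070538152778848
base s [-69.61  55.65] n [-27.99  27.67]
head [486.64 316.49]
head [486.64 316.49] tool shift [-20.31   2.1    0.  ]
button outer [399.5 274.9] tool shift [76.24  1.73 -0.  ]
```

Emit:
play_rows:
  targets:
    - [1,5,0.1,0,0]
    - [1,10.5,0.1,0,0]
    - [1,10.5,0.1,4,0]
    - [1,10.5,0.1,8,0]
    - [1,10.5,0.1,11,0]
    - [1,10.5,0.1,12.5,0]
    - [1,10.5,0.1,13.5,0]
    - [1,10.5,0.1,13.5,0]
    - [1,10.5,0.1,13.5,0]

```text
clock: 3.0
eef_pos: [374.5, 261.8, 71.7]
tool_rot: [3.141, 0.001, -2.701]
force: [1.5, 0.3, -0.3]
width: 0.1
gripper_force: 0.0
```

```bash
python3 g.py w2.png
```

```text
3.0 [374.52 261.77  71.74] [ 3.14  0.   -2.7 ] [ 1.53  0.31 -0.29] 0.14894340680547274 [-0.62  0.69 -0.08  2.19  0.19  0.27  1.15]
```

View pics/w2.png

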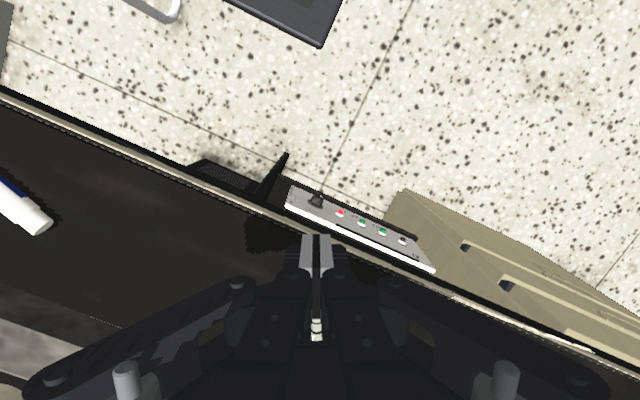

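The picture shows the shut fingers at (317,250) in front of the rod's white scale at (317,328). There is no contact yet.

Emit:
play_rows:
  targets:
    - [1,-0.5,0,0.5,0]
    - [1,-1,0,0.6,0]
    - [1,-1.4,0,0.6,0]
    - [1,-1.8,0,0.6,0]
    - [1,-2.2,0,0.6,0]
    - [1,-2.6,0,0.6,0]
    - [1,-3.0,0,0.6,0]
    - [1,-3.4,0,0.6,0]
    - [1,-3.7,0,0.6,0]
    - [1,-3.8,0,0.6,0]

```text
clock: 4.05
eef_pos: [409.0, 277.8, 65.3]
tool_rot: [3.141, 0.0, -2.702]
force: [-0.3, -0.6, 0.4]
width: 0.3
gripper_force: 0.1
```

Emit:
play_rows:
  targets:
    - [1,-0.1,0,0,0]
    - [1,-0.2,0,0,0]
    - [1,-0.3,0,0,0]
    - [1,-0.3,0,0,0]

```text
clock: 4.45
eef_pos: [411.5, 279.0, 65.3]
tool_rot: [3.142, 0.0, -2.701]
force: [0.1, 0.2, 0.1]
width: 0.1
gripper_force: 0.0
```

Emit:
play_rows:
  targets:
    - [1,-0.1,0,0,0]
    - [1,-0.2,0,0,0]
    - [1,-0.3,0,0,0]
    - [1,-0.3,0,0,0]

```text
clock: 4.85
eef_pos: [413.8, 280.1, 65.2]
tool_rot: [-3.141, -0.001, -2.701]
force: [-1.1, -0.4, 0.8]
width: 0.0
gripper_force: 0.6
```

Emit:
play_rows:
  targets:
    - [1,-0.1,0,0,0]
    - [1,-0.2,0,0,0]
    - [1,-0.2,0,0,0]

```text
clock: 5.15
eef_pos: [415.9, 281.1, 65.3]
tool_rot: [3.142, 0.0, -2.701]
force: [-0.4, 0.4, 1.3]
width: 0.1
gripper_force: 0.6
```

Emit:
play_rows:
  targets:
    - [1,-0.1,0,0,0]
    - [1,-0.2,0,0,0]
    - [1,-0.2,0,0,0]

```text
clock: 5.45
eef_pos: [416.6, 281.3, 65.1]
tool_rot: [-3.141, -0.003, -2.701]
force: [-3.8, -1.8, 0.8]
width: 0.1
gripper_force: 2.3
```

Emit:
play_rows:
  targets:
    - [1,-0.1,0,0,0]
    - [1,-0.1,0,0,0]

```text
clock: 5.65
eef_pos: [416.7, 281.3, 64.9]
tool_rot: [-3.141, -0.004, -2.701]
force: [-5.5, -1.8, 2.0]
width: -0.2
gripper_force: 3.1
```

Emit:
play_rows:
  targets:
    - [1,0.5,0,0,0]
    - [1,2,0,-1,0]
    - [1,2,0,-5,0]
    - [1,2,0,-9,0]
    - [0,-3,0,-12,0]
    - [0,-5,0,-13,0]
    - [0,-5,0,-13,0]
    - [0,-5,0,-13,0]
    - [0,-5,0,-13,0]

```text
clock: 6.55
eef_pos: [462.8, 302.9, 194.5]
tool_rot: [-3.141, -0.002, -2.701]
force: [-0.7, -0.1, 0.2]
width: 72.4
gripper_force: 0.0
```

```bash
sed -i 's/P\[...,2\]>66)/P[...,2]>66)\&(P[...,2]<80)\&(P[...,0]>490)/' fit.py; python3 g.py w3.png; python3 fit.py
```

```text
6.55 [462.78 302.94 194.52] [-3.14 -0.   -2.7 ] [-0.65 -0.15  0.21] 72.42390296246528 [-0.52  0.57 -0.17  1.85  0.14  0.73  1.25]
base (466.1073913574219, 324.8946228027344) (131.3492431640625, 87.42574310302734) 26.994646072387695
axis yaw -2.6961804608975464 [468.47 307.91]
head s -64.96961174982502 -42.02567689647953 n -13.68225322142856 8.96585211136138 z 67.33840105780601
red s -4.07678620649504 47.12740566556433 n -2.3969691491920884 252.7291380947326 78
blue s 3.2084630320032717
base s [-69.21  56.14] n [-27.98  27.75]
head [516.75 330.96]
head [516.75 330.96] tool shift [-60.93   2.26  -0.13]
button outer [425.94 287.61] tool shift [39.69  1.77  0.08]
```

View pics/w3.png

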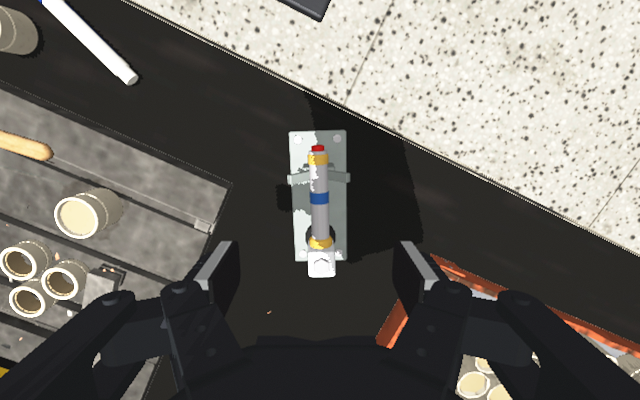

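The rod is home: the red button at (317,148) touches the brass nose at (317,158). The head is at (321,262) and has been pushed back about 3 mm against the rest.

Emit:
play_rows:
  targets:
    - [0.2,-4,0.2,3,0]
    - [0.2,-6.2,0.3,6,0]
    - [0.2,-6.2,0.3,8.0,0]
    - [0.2,-6.2,0.3,8.5,0]
    - [0.2,-6.2,0.3,8.5,0]
    - [0.2,-6.2,0.3,8.5,0]

```text
clock: 7.2
eef_pos: [518.4, 332.9, 111.1]
tool_rot: [3.141, 0.001, -2.701]
force: [0.0, 0.4, 0.3]
width: 68.2
gripper_force: 0.0
```

```bash
python3 g.py w4.png; python3 - <<'E'
from h import *
a=cv2.imread("pics/w4.png")
cv2.imwrite("pics/w4c.png",cv2.resize(a[100:400,180:460],None,fx=2,fy=2))
E
```

```text
7.2 [518.43 332.94 111.14] [ 3.14  0.   -2.7 ] [0.03 0.36 0.26] 68.20656985812955 [-0.53  0.76 -0.15  1.73  0.17  0.66  1.25]
```

View pics/w4c.png

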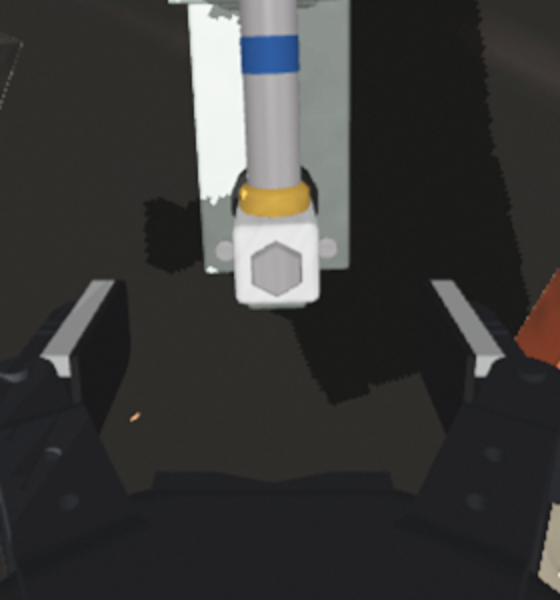

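The close view shows the head centre at crop (277,268). The stand's plate and the barrel are turned slightly relative to the fingers.

```bash
python3 - <<'E'
from h import *
np.set_printoptions(precision=2,suppress=True)
z=np.load("w.npz"); P=z["P"]; im=z["im"].astype(int); st=ctrl.read_state(); 
f,cx,cy,T=cam("wrist",st); Rm=R.from_euler('xyz',st["tool_rot"]).as_matrix()
def at(u,v,h):
    r=T[:3,:3]@[(u-cx)/f,(v-cy)/f,1]; p=T[:3,3]+r*(h-T[2,3])/r[2]; return p,(p-st["eef_pos"])@Rm
print("hex",*at(318.5,234,72)); print("band",*at(315,127,58))
L,_=at(180+205/2,100+270/2,6);Rr,_=at(180+350/2,100+268/2,6);L2,_=at(180+190/2,101,6);R2,_=at(180+350/2,101,6)
for a,b in((L,L2),(Rr,R2)): e=b-a; print(np.arctan2(e[1],e[0]))
print("plate back mid",(L+Rr)/2, ((L+Rr)/2-st["eef_pos"])@Rm)
h=at(318.5,234,72)[0];b=at(315,127,58)[0];e=b-h;print("axis yaw",np.arctan2(e[1],e[0]), np.hypot(*e[:2]))
m=(P[...,2]>64)&(P[...,2]<80)&(np.abs(P[...,0]-515)<25)&(np.abs(P[...,1]-330)<25); print(m.sum(),np.median(P[m],0),P[m].min(0),P[m].max(0))
E
```

```text
hex [515.16 333.18  72.  ] [ 3.27  1.61 39.55]
band [465.68 307.76  58.  ] [58.89 -0.3  53.46]
-2.677072236182378
-2.667136174570749
plate back mid [539.59 345.65   6.  ] [-24.03   2.45 105.6 ]
axis yaw -2.667060277355142 55.62857429284607
1679 [514.71 332.53  66.92] [500.84 318.25  64.01] [531.02 348.23  72.46]
```

Emit:
play_rows:
  targets:
    - [0.2,0.3,0.16,2,-1.7]
    - [0.2,0.3,0.16,4,-1.7]
    - [0.2,0.3,0.16,5.3,-1.7]
    - [0.2,0.3,0.16,5.3,-1.7]
    - [0.2,0.3,0.16,5.3,-1.7]

```text
clock: 7.75
eef_pos: [515.6, 333.2, 58.0]
tool_rot: [3.141, 0.001, -2.672]
force: [0.2, 1.2, 0.4]
width: 68.3
gripper_force: 0.0
```

Emit:
play_rows:
  targets:
    - [0.4,0,0,0,0]
    - [0.5,0,0,0,0]
    - [0.6,0,0,0,0]
    - [0.7,0,0,0,0]
    - [0.8,0,0,0,0]
    - [1,0,0,0,0]
    - [1,0,0,0,0]
    - [1,0,0,0,0]

```text
clock: 8.55
eef_pos: [515.4, 333.0, 57.7]
tool_rot: [-3.142, 0.0, -2.672]
force: [-0.6, -0.3, 5.0]
width: 23.4
gripper_force: 59.0
```

Emit:
play_rows:
  targets:
    - [1,0.05,0,-0.1,0]
    - [1,0.1,0,-0.6,0]
    - [1,0.1,0,-1.6,0]
    - [1,0.1,0,-4,0]
    - [1,0.1,0,-8,0]
    - [1,0.1,0,-12,0]
    - [1,0.1,0,-16,0]
    - [1,0.1,0,-17,0]
    - [1,0.1,0,-17,0]

```text
clock: 9.45
eef_pos: [515.1, 333.1, 229.6]
tool_rot: [3.141, 0.004, -2.672]
force: [0.5, -0.1, -2.0]
width: 23.0
gripper_force: 58.9
```

```bash
python3 - <<'E'
from h import *
for n in ["top","scene"]:
    z=np.load(n+"0.npz"); P=z["P"]; d=z["d"]
    m=(d>0)&(P[...,2]>120)&(P[...,1]>-330)&(P[...,1]<330)&(P[...,0]>380)&(P[...,2]<600); 
    print(n,[(y,P[m&(abs(P[...,1]-y)<40)][:,0].min().round() if (m&(abs(P[...,1]-y)<40)).any() else None) for y in range(-320,321,80)])
E
```

```text
top [(-320, None), (-240, None), (-160, np.float64(740.0)), (-80, np.float64(740.0)), (0, np.float64(740.0)), (80, np.float64(739.0)), (160, np.float64(740.0)), (240, np.float64(1122.0)), (320, np.float64(1092.0))]
scene [(-320, np.float64(1190.0)), (-240, np.float64(1190.0)), (-160, np.float64(735.0)), (-80, np.float64(735.0)), (0, np.float64(736.0)), (80, np.float64(735.0)), (160, np.float64(736.0)), (240, np.float64(1101.0)), (320, np.float64(1088.0))]
```

Emit:
play_rows:
  targets:
    - [1,25.8,-46.2,0,60]
    - [1,25.8,-46.2,0,60]
    - [1,25.8,-46.2,0,60]
    - [1,25.8,-46.2,0,60]
    - [1,25.8,-46.2,0,60]
    - [1,25.8,-46.2,0,60]
    - [1,25.8,-46.2,0,60]
    - [1,25.8,-46.2,0,60]
    - [1,25.8,-46.2,0,60]
    - [1,25.8,-46.2,0,60]

```text
clock: 10.45
eef_pos: [492.9, -168.6, 225.5]
tool_rot: [-3.14, -0.004, 2.564]
force: [1.1, -0.2, -0.8]
width: 23.5
gripper_force: 59.3
```

```bash
python3 - <<'E'
from h import *
s=ctrl.read_state(); print(s["qpos"].round(2),s["eef_pos"],s["tool_rot"])
Rm=R.from_euler('xyz',s["tool_rot"]).as_matrix(); print(np.array([493.3-s["eef_pos"][0],-196.3-s["eef_pos"][1],0])@Rm)
E
```

```text
[ 0.21  0.49  0.1   1.91 -0.07  0.75  1.34] [ 492.87165815 -168.62974795  225.45659928] [-3.14026258 -0.00361249  2.56440932]
[-15.45755908 -22.95407484  -0.02530979]
```

Emit:
play_rows:
  targets:
    - [1,-1.2,-2,0,0]
    - [1,-1.2,-2,0,0]
    - [1,-1.2,-2,0,0]
    - [1,-1.2,-2,0,0]
    - [1,-1.2,-2,0,0]

```text
clock: 10.95
eef_pos: [493.7, -188.6, 226.7]
tool_rot: [3.141, -0.002, 2.567]
force: [-0.4, -0.0, -1.0]
width: 23.6
gripper_force: 59.3
```

```bash
python3 g.py w5.png; python3 - <<'E'
from h import *
np.set_printoptions(precision=2,suppress=True)
z=np.load("w.npz"); P=z["P"]; d=z["d"]
m=(d>0)&(abs(P[...,0]-452)<45)&(abs(P[...,1]+241)<45)
for lo,hi in((60,70),(73,82),(82,92),(92,120)):
    q=m&(P[...,2]>lo)&(P[...,2]<hi); p=P[q]; print(lo,q.sum(), p.mean(0) if len(p) else 0, p.min(0) if len(p) else 0,p.max(0) if len(p) else 0)
    if len(p)>3: v,u=np.nonzero(q); print(u.min(),u.max(),v.min(),v.max())
E
```

```text
10.95 [ 493.71 -188.63  226.73] [ 3.14 -0.    2.57] [-0.42 -0.01 -1.04] 23.555351429134515 [ 0.24  0.5   0.1   1.89 -0.07  0.76  1.38]
60 2389 [ 453.03 -236.01   64.12] [ 424.56 -268.24   60.  ] [ 483.93 -208.66   70.  ]
215 279 147 211
73 405 [ 453.29 -235.27   76.23] [ 441.17 -250.47   73.2 ] [ 467.03 -225.72   81.62]
230 258 168 197
82 53 [ 453.57 -234.36   86.6 ] [ 448.2  -238.88   82.05] [ 460.01 -232.57   91.7 ]
236 248 179 191
92 202 [ 453.84 -237.88   98.34] [ 448.2  -244.25   92.06] [ 459.74 -232.75  101.05]
230 246 181 196
```

View pics/w5.png

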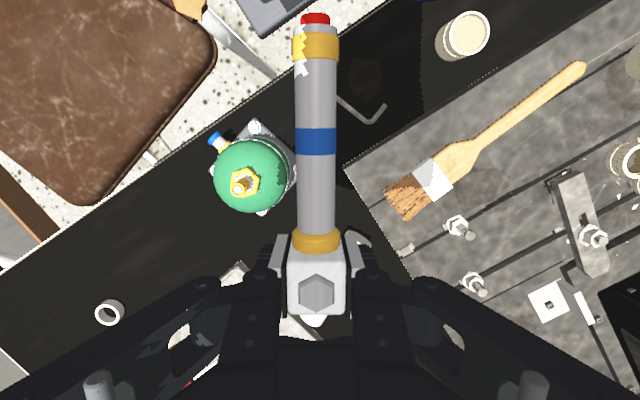

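The picture shows the bottle at (250,177), its brass stem tip at (240,187), and the gauge held straight with its hexagon at (317,292). The rod is still home.

```bash
python3 - <<'E'
from h import *
np.set_printoptions(precision=2,suppress=True)
st=ctrl.read_state(); f,cx,cy,T=cam("wrist",st); Rm=R.from_euler('xyz',st["tool_rot"]).as_matrix()
def at(u,v,h):
    r=T[:3,:3]@[(u-cx)/f,(v-cy)/f,1]; p=T[:3,3]+r*(h-T[2,3])/r[2]; return (p-st["eef_pos"])@Rm
tz=st["eef_pos"][2]+13.3
im=cv2.imread("pics/w5.png"); cv2.imwrite("pics/w5c.png",np.hstack([cv2.resize(im[150:230,200:290],None,fx=4,fy=4),cv2.resize(im[240:320,275:365],None,fx=4,fy=4)]))
print("hex",at(317,292.5,tz)); print("band/barrel",at(316,142,st["eef_pos"][2]-57.7+58),"yaw",st["tool_rot"][2])
print("stem",(np.array([453.97,-238.5,st["eef_pos"][2]])-st["eef_pos"])@Rm)
for h in(98,101,104): print(h,at(241,187,h))
E
```

```text
hex [  1.32   0.66 -13.3 ]
band/barrel [56.21  0.25 -0.24] yaw 2.566743183882383
stem [  6.46 -63.35  -0.01]
98 [  7.9  -60.48 128.96]
101 [  8.62 -59.74 125.96]
104 [  9.34 -59.   122.96]
```

View pics/w5c.png

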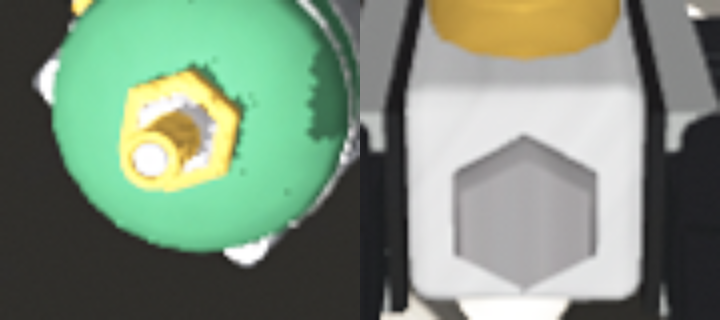

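```bash
python3 - <<'E'
from h import *
np.set_printoptions(precision=2,suppress=True)
st=ctrl.read_state(); f,cx,cy,T=cam("wrist",st); Rm=R.from_euler('xyz',st["tool_rot"]).as_matrix()
def at(u,v,h):
    r=T[:3,:3]@[(u-cx)/f,(v-cy)/f,1]; p=T[:3,3]+r*(h-T[2,3])/r[2]; return (p-st["eef_pos"])@Rm
print("hex",at(316.25,293,st["eef_pos"][2]+13.3))
print("neck",at(244.6,182.9,76),at(244.6,182.9,79))
for h in(98,101,104,108): print(h,at(238,189.5,h))
z=np.load("w.npz"); print(z["P"][186:194,234:243,2])
E
```

```text
hex [  1.1    0.38 -13.3 ]
neck [  6.31 -62.5  150.96] [  6.99 -61.8  147.96]
98 [  5.81 -63.05 128.96]
101 [  6.56 -62.28 125.96]
104 [  7.31 -61.51 122.96]
108 [  8.3  -60.48 118.96]
[[ 98.94  96.53  98.33  97.79  98.3   98.65 100.14  99.38  99.68]
 [ 99.54  98.62  98.04 100.15  99.1   99.32  97.49  99.31 100.34]
 [ 98.8   98.98  99.26  99.27  99.53 100.39  98.75  97.82  99.39]
 [ 99.24  99.9   99.22  99.95  98.71  99.92  98.22  97.52 100.12]
 [100.54 100.03  98.41  98.59  98.42  97.9   98.37  98.62 100.63]
 [ 99.95  98.96  98.46  99.22  98.85  98.73  99.06  97.85  99.66]
 [ 98.71  99.15  99.38  98.87  98.64  99.8   98.69  97.91  99.73]
 [ 97.19  99.4   98.27  98.62  98.89 100.    96.43  99.47  98.15]]
```

Emit:
play_rows:
  targets:
    - [1,0.5,-3,0,0]
    - [1,0.5,-6.3,2,0]
    - [1,0.5,-6.3,5,0]
    - [1,0.5,-6.3,6,0]
    - [1,0.5,-6.3,6,0]
    - [1,0.5,-6.3,6,0]
    - [1,0.5,-6.3,6,0]

```text
clock: 11.7
eef_pos: [456.5, -240.1, 168.4]
tool_rot: [3.141, 0.002, 2.566]
force: [0.2, 0.4, -1.4]
width: 23.1
gripper_force: 59.4
```

```bash
python3 - <<'E'
from h import *
s=ctrl.read_state(); Rm=R.from_euler('xyz',[3.14159,0,2.5667]).as_matrix()
tgt=np.array([493.71,-188.63,0])+Rm@[5.2,-63,0]; print(s["eef_pos"],s["tool_rot"],s["force"],tgt,(tgt-s["eef_pos"])@Rm)
im,d,P,_=shot("scene","s1.png"); u,v=proj("scene",[454,-238,110]); print(u,v); u,v=int(u),int(v)
cv2.imwrite("pics/s1c.png",cv2.resize(im[v-40:v+35,u-45:u+45,::-1],None,fx=7,fy=7,interpolation=cv2.INTER_CUBIC))
E
```

```text
[ 456.45739898 -240.05758295  168.35622133] [3.14096460e+00 2.13178076e-03 2.56592760e+00] [ 0.18080603  0.42278548 -1.42130001] [ 4.55089980e+02 -2.38675320e+02 -1.67176157e-04] [  1.89920523   0.41609151 168.35638961]
344.8458572762791 228.97352704752592
```

View pics/s1c.png

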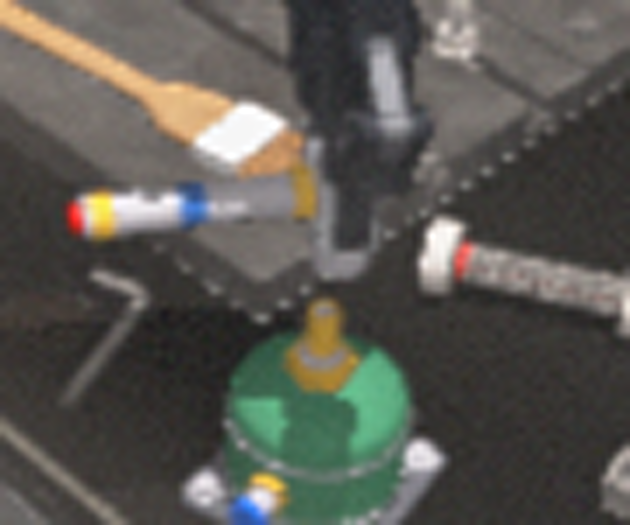

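The scene crop shows the chuck just above the stem tip at (323,305), slightly to the right of it, which matches the remaining 2 mm correction.

Emit:
play_rows:
  targets:
    - [1,0.2,0.05,0.5,0]
    - [1,0.2,0.05,1.2,0]
    - [1,0.2,0.05,1.8,0]
    - [1,0.2,0.05,2.1,0]
    - [1,0.2,0.05,2.1,0]
    - [1,0.2,0.05,2.1,0]
    - [1,0.2,0.05,2.1,0]

```text
clock: 12.45
eef_pos: [453.9, -239.1, 146.4]
tool_rot: [3.142, 0.0, 2.564]
force: [0.1, 0.1, -1.4]
width: 23.0
gripper_force: 59.4
```

```bash
cat > st.py <<'E'
from h import *
F=[];
for i in range(3):
    s=ctrl.read_state(); F.append(s["force"])
    if i<2: ctrl.get_image("scene")
Rm=R.from_euler('xyz',[3.14159,0,2.5667]).as_matrix()
tgt=np.array([455.09,-238.68,0])
print(s["clock"],s["eef_pos"].round(2),s["tool_rot"].round(3),np.mean(F,0).round(2),((tgt-s["eef_pos"])@Rm)[:2].round(2),s["torque"].round(2))
E
python3 st.py
```

```text
12.55 [ 453.89 -239.07  146.47] [3.142 0.    2.564] [ 0.11  0.09 -1.88] [-0.79  0.98] [ 0.02 -0.06  0.01]
```

Emit:
play_rows:
  targets:
    - [1,-0.06,0.08,0,0]
    - [1,-0.06,0.08,0.1,0]
    - [1,-0.06,0.08,0.2,0]
    - [1,-0.06,0.08,0.3,0]
    - [1,-0.06,0.08,0.4,0]
    - [1,-0.06,0.08,0.5,0]
    - [1,-0.06,0.08,0.5,0]

```text
clock: 13.25
eef_pos: [454.6, -238.6, 141.1]
tool_rot: [-3.142, -0.0, 2.564]
force: [-0.2, -0.2, -1.7]
width: 23.4
gripper_force: 59.4
```

Emit:
play_rows:
  targets:
    - [1,0,0,0.1,0]
    - [1,0,0,0.2,0]
    - [1,0,0,0.2,0]

```text
clock: 13.55
eef_pos: [454.4, -238.5, 139.1]
tool_rot: [-3.141, -0.001, 2.564]
force: [-0.3, -0.2, -1.5]
width: 23.3
gripper_force: 59.6
```

Emit:
play_rows:
  targets:
    - [1,0,0,0.1,0]
    - [1,0,0,0.2,0]
    - [1,0,0,0.2,0]

```text
clock: 13.85
eef_pos: [454.4, -238.6, 137.2]
tool_rot: [-3.141, -0.001, 2.564]
force: [-2.0, 0.1, 0.6]
width: 23.5
gripper_force: 59.6
```

Emit:
play_rows:
  targets:
    - [1,0,0,0.1,0]
    - [1,0,0,0.1,0]

```text
clock: 14.05
eef_pos: [454.4, -238.6, 136.3]
tool_rot: [-3.141, -0.0, 2.564]
force: [-2.6, 1.2, 1.5]
width: 23.1
gripper_force: 59.7
```

```bash
python3 st.py
```

```text
14.15 [ 454.43 -238.58  136.28] [-3.142e+00 -1.000e-03  2.564e+00] [-2.32  0.53  1.62] [-0.61  0.27] [0.11 0.48 0.  ]
```

Emit:
play_rows:
  targets:
    - [1,0.05,-0.02,0,0]
    - [1,0.1,-0.04,0,0]
    - [1,0.1,-0.04,0,0]

```text
clock: 14.45
eef_pos: [454.2, -238.6, 136.4]
tool_rot: [3.141, 0.001, 2.564]
force: [-0.1, 0.7, -0.6]
width: 23.3
gripper_force: 59.7
```

```bash
python3 st.py
```

```text
14.55 [ 454.26 -238.56  136.43] [3.141e+00 1.000e-03 2.564e+00] [-0.12  0.63 -0.31] [-0.76  0.35] [ 0.07 -0.07  0.03]
```

Emit:
play_rows:
  targets:
    - [1,0,0,0.1,0]
    - [1,0,0,0.2,0]
    - [1,0,0,0.2,0]

```text
clock: 14.85
eef_pos: [454.2, -238.6, 134.4]
tool_rot: [3.141, 0.001, 2.564]
force: [1.1, 0.3, 1.3]
width: 23.3
gripper_force: 59.9
```

Emit:
play_rows:
  targets:
    - [1,0,0,0.1,0]
    - [1,0,0,0.2,0]
    - [1,0,0,0.2,0]

```text
clock: 15.15
eef_pos: [454.2, -238.6, 132.4]
tool_rot: [3.141, 0.001, 2.564]
force: [2.0, 0.6, 2.3]
width: 23.1
gripper_force: 59.9
```

```bash
python3 st.py
```

```text
15.25 [ 454.13 -238.57  132.39] [3.141e+00 1.000e-03 2.564e+00] [1.81 0.54 2.71] [-0.86  0.43] [ 0.   -0.49  0.03]
```

Emit:
play_rows:
  targets:
    - [1,-0.03,0.03,0.1,0]
    - [1,-0.04,0.03,0.2,0]
    - [1,-0.04,0.03,0.2,0]

```text
clock: 15.55
eef_pos: [454.2, -238.5, 130.2]
tool_rot: [-3.142, 0.0, 2.564]
force: [1.0, 1.1, 2.9]
width: 23.2
gripper_force: 60.0
```

Emit:
play_rows:
  targets:
    - [1,0,0,0.1,0]
    - [1,0,0,0.1,0]

```text
clock: 15.75
eef_pos: [454.2, -238.5, 129.5]
tool_rot: [3.142, 0.0, 2.564]
force: [0.7, 0.2, 5.9]
width: 22.9
gripper_force: 60.5
```

```bash
python3 st.py
```

```text
15.85 [ 454.25 -238.56  129.55] [-3.142  0.     2.564] [0.85 0.05 5.49] [-0.77  0.36] [-0.03 -0.3  -0.04]
```

Emit:
play_rows:
  targets:
    - [1,0,0,0.03,0]
    - [1,0,0,0.03,0]

```text
clock: 16.05
eef_pos: [454.2, -238.6, 129.4]
tool_rot: [3.142, 0.0, 2.564]
force: [0.6, -0.2, 6.6]
width: 23.5
gripper_force: 60.5
```

```bash
python3 st.py
```

```text
16.15 [ 454.22 -238.58  129.4 ] [3.142 0.    2.564] [ 0.44 -0.17  6.55] [-0.79  0.39] [ 0.01 -0.22 -0.  ]
```

Emit:
play_rows:
  targets:
    - [1,0,0,0.03,0]
    - [1,0,0,0.03,0]

```text
clock: 16.35
eef_pos: [454.2, -238.5, 129.2]
tool_rot: [3.142, 0.001, 2.564]
force: [0.9, -0.1, 7.9]
width: 23.5
gripper_force: 60.7
```

```bash
python3 st.py
```

```text
16.45 [ 454.2  -238.57  129.21] [3.142 0.    2.564] [1.06 0.01 8.26] [-0.8   0.39] [ 0.06 -0.14  0.02]
```

Emit:
play_rows:
  targets:
    - [1,0,0,0.03,0]
    - [1,0,0,0.06,0]
    - [1,0,0,0.1,0]
    - [1,0,0,0.1,0]

```text
clock: 16.85
eef_pos: [454.3, -238.6, 128.7]
tool_rot: [3.141, 0.001, 2.564]
force: [-0.7, 0.4, 12.5]
width: 23.2
gripper_force: 61.5
```

```bash
python3 st.py
```

```text
16.95 [ 454.28 -238.61  128.73] [3.141e+00 1.000e-03 2.564e+00] [-0.27  0.8  13.03] [-0.71  0.38] [ 0.1   0.02 -0.01]
```

Emit:
play_rows:
  targets:
    - [1,0,0,0.04,0]
    - [1,0,0,0.07,0]
    - [1,0,0,0.07,0]
    - [1,0,0,0.07,0]
    - [1,0,0,0.07,0]

```text
clock: 17.45
eef_pos: [454.3, -238.6, 128.4]
tool_rot: [3.141, 0.001, 2.564]
force: [-0.9, 1.0, 16.8]
width: 23.0
gripper_force: 61.9
```

```bash
python3 st.py
```

```text
17.55 [ 454.27 -238.62  128.36] [3.141e+00 1.000e-03 2.564e+00] [-1.22  1.41 16.99] [-0.72  0.4 ] [ 0.24  0.17 -0.02]
```

Emit:
play_rows:
  targets:
    - [1,0,0,0,0]
    - [1,0,0,0,0]
    - [1,0,0,0,0]
    - [1,0,0,0,0]
    - [1,0,0,0,0]
    - [1,0,0,0,0]
    - [1,0,0,0,0]
    - [1,0,0,0,0]

```text
clock: 18.35
eef_pos: [454.3, -238.6, 128.4]
tool_rot: [3.141, 0.001, 2.564]
force: [-0.7, 0.7, 17.5]
width: 23.3
gripper_force: 61.9
```

Emit:
play_rows:
  targets:
    - [1,0,0,0,0]
    - [1,0,0,0,0]
    - [1,0,0,0,0]
    - [1,0,0,0,0]
    - [1,0,0,0,0]

```text
clock: 18.85
eef_pos: [454.3, -238.6, 128.4]
tool_rot: [3.141, 0.001, 2.564]
force: [-1.3, 1.5, 17.0]
width: 23.5
gripper_force: 61.9
```

Emit:
play_rows:
  targets:
    - [1,0,0,-0.2,0]
    - [1,0,0,-0.5,0]
    - [1,0,0,-0.9,0]
    - [1,0,0,-1.4,0]
    - [1,0,0,-2.4,0]
    - [1,0,0,-4.5,0]
    - [1,0,0,-7,0]
    - [1,0,0,-10,0]
    - [1,0,0,-10,0]
    - [1,0,0,-10,0]

```text
clock: 19.85
eef_pos: [453.7, -238.2, 227.2]
tool_rot: [3.142, -0.0, 2.564]
force: [-0.5, -0.5, -2.2]
width: 23.1
gripper_force: 59.7
```

```bash
python3 st.py; python3 g.py w6.png; python3 -c "
from h import *
a=cv2.imread('pics/w6.png'); cv2.imwrite('pics/w6c.png',cv2.resize(a[0:330,240:400],None,fx=1.7,fy=1.7))"
```

```text
19.95 [ 453.05 -237.84  225.96] [-3.141e+00 -3.000e-03  2.564e+00] [-0.39  0.21 -2.3 ] [-2.17  0.4 ] [-0.1  -0.    0.01]
19.95 [ 453.05 -237.84  225.96] [-3.14 -0.    2.56] [ 0.21  1.14 -2.26] 23.049411941152627 [ 0.36  0.48  0.1   1.93 -0.07  0.74  1.49]
```

View pics/w6c.png

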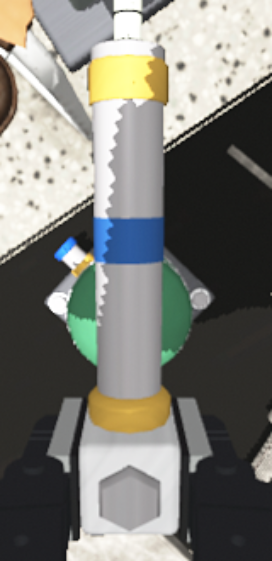

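The rod now stands out of the nose beyond the top of the picture, so the reading has been taken. The gauge still sits straight in the jaws.

Emit:
play_rows:
  targets:
    - [1,26,51,0,-60]
    - [1,26,51,0,-60]
    - [1,26,51,0,-60]
    - [1,26,51,0,-60]
    - [1,26,51,0,-60]
    - [1,26,51,0,-60]
    - [1,26,51,0,-60]
    - [1,26,51,0,-60]
    - [1,26,51,0,-60]
    - [1,26,51,0,-60]

```text
clock: 21.0
eef_pos: [506.3, 260.2, 225.6]
tool_rot: [-3.141, -0.003, -2.672]
force: [1.4, -0.2, -2.9]
width: 23.0
gripper_force: 59.5
```

Emit:
play_rows:
  targets:
    - [1,0,0,0,0]
    - [1,0,0,0,0]
    - [1,0,0,0,0]

```text
clock: 21.3
eef_pos: [506.5, 256.9, 225.8]
tool_rot: [-3.14, -0.003, -2.673]
force: [0.3, -0.5, -1.3]
width: 23.4
gripper_force: 59.8
```

```bash
cat > st2.py <<'E'
from h import *
F=[]
for i in range(3):
    s=ctrl.read_state(); F.append(s["force"])
    if i<2: ctrl.get_image("scene")
Rm=R.from_euler('xyz',[3.14159,0,-2.672]).as_matrix()
print(s["clock"],s["eef_pos"].round(2),s["tool_rot"].round(4),np.mean(F,0).round(2),((np.array([512.7,331.6,57.7])-s["eef_pos"])@Rm).round(2),"spin",np.degrees(s["tool_rot"][2]+2.672))
E
python3 st2.py
```

```text
21.4 [507.05 256.62 226.47] [-3.1406e+00 -1.7000e-03 -2.6745e+00] [-0.07 -0.35 -1.51] [-38.97  64.31 168.77] spin -0.14297420281918366
```

Emit:
play_rows:
  targets:
    - [1,-2,4,1,-0.1]
    - [1,-3.9,6.45,4,-0.1]
    - [1,-3.9,6.45,7,-0.1]
    - [1,-3.9,6.45,10,-0.1]
    - [1,-3.9,6.45,12,-0.1]
    - [1,-3.9,6.45,13,-0.1]
    - [1,-3.9,6.45,13,-0.1]
    - [1,-3.9,6.45,13,-0.1]
    - [1,-3.9,6.45,13,-0.1]

```text
clock: 22.3
eef_pos: [513.5, 334.3, 98.5]
tool_rot: [3.141, 0.003, -2.671]
force: [0.7, 0.2, -1.3]
width: 23.3
gripper_force: 59.8
```

```bash
python3 st2.py
```

```text
22.4 [513.28 334.36  98.29] [ 3.1412e+00  2.3000e-03 -2.6703e+00] [ 0.2  -0.21 -1.59] [ 1.76 -2.2  40.59] spin 0.09890205326676264
```

Emit:
play_rows:
  targets:
    - [1,0.18,-0.22,0.5,0]
    - [1,0.18,-0.22,1.2,0]
    - [1,0.18,-0.22,2,0]
    - [1,0.18,-0.22,2.6,0]
    - [1,0.18,-0.22,2.8,0]
    - [1,0.18,-0.22,2.8,0]
    - [1,0.18,-0.22,2.8,0]

```text
clock: 23.1
eef_pos: [512.1, 331.3, 69.0]
tool_rot: [3.142, 0.0, -2.67]
force: [0.1, -0.1, -1.8]
width: 23.1
gripper_force: 59.8
```

```bash
python3 st2.py
```

```text
23.2 [512.15 331.39  69.26] [ 3.1414e+00  6.0000e-04 -2.6700e+00] [ 0.43 -0.2  -1.49] [-0.58 -0.06 11.56] spin 0.1126163769572099
```

Emit:
play_rows:
  targets:
    - [1,-0.05,0,0.2,0]
    - [1,-0.05,0,0.4,0]
    - [1,-0.05,0,0.6,0]
    - [1,-0.05,0,0.8,0]
    - [1,-0.05,0,0.95,0]
    - [1,-0.05,0,1.0,0]
    - [1,-0.05,0,1.0,0]

```text
clock: 23.9
eef_pos: [512.4, 331.4, 58.9]
tool_rot: [3.142, -0.0, -2.67]
force: [0.2, -0.1, -1.5]
width: 23.4
gripper_force: 59.8
```

Emit:
play_rows:
  targets:
    - [1,0,0,0.05,0]
    - [1,0,0,0.1,0]
    - [1,0,0,0.1,0]

```text
clock: 24.2
eef_pos: [512.4, 331.4, 58.0]
tool_rot: [3.142, -0.0, -2.67]
force: [-0.7, -0.9, -2.3]
width: 23.5
gripper_force: 59.8
```

```bash
python3 st2.py
```

```text
24.3 [512.43 331.4   58.03] [ 3.1415  0.     -2.6701] [-0.76 -0.33 -1.77] [-0.33  0.06  0.33] spin 0.10873319951680183
```

Emit:
play_rows:
  targets:
    - [1,-0.03,0,0.04,0]
    - [1,-0.03,0,0.04,0]

```text
clock: 24.5
eef_pos: [512.6, 331.5, 57.8]
tool_rot: [-3.142, -0.0, -2.67]
force: [-0.7, -0.3, 0.3]
width: 23.1
gripper_force: 60.3
```

Emit:
play_rows:
  targets:
    - [1,0,0,0.04,0]
    - [1,0,0,0.04,0]

```text
clock: 24.7
eef_pos: [512.6, 331.5, 57.7]
tool_rot: [-3.141, -0.0, -2.67]
force: [-1.1, -1.5, 5.0]
width: 23.6
gripper_force: 60.8
```

```bash
python3 st2.py
```

```text
24.8 [512.6  331.49  57.7 ] [-3.1415e+00 -1.0000e-04 -2.6700e+00] [-1.4  -1.46  5.61] [-0.14  0.06  0.  ] spin 0.11238586080229944
```

Emit:
play_rows:
  targets:
    - [1,0,0,-0.04,0]
    - [0.68,0,0,-0.04,0]
    - [0.62,0,0,-0.04,0]
    - [0.55,0,0,-0.04,0]
    - [0.4,0,0,-0.04,0]
    - [0.3,0,0,-0.04,0]
    - [0.3,0,0,-0.04,0]

```text
clock: 25.5
eef_pos: [512.7, 331.5, 57.5]
tool_rot: [-3.142, -0.0, -2.67]
force: [-0.2, -0.1, 0.7]
width: 60.0
gripper_force: 0.0
```

```bash
python3 st2.py
```

```text
25.6 [512.72 331.53  57.59] [-3.1416  0.     -2.6701] [-0.25  0.29  0.24] [-0.01  0.08 -0.11] spin 0.11016269013184093
```

Emit:
play_rows:
  targets:
    - [0.3,0,0,-0.8,0]
    - [0.3,0,0,-2.5,0]
    - [0.3,0,0,-5,0]
    - [0.3,0,0,-9,0]
    - [0.2,3,0,-13,0]
    - [0.2,5.2,0,-14.5,0]
    - [0.2,5.2,0,-14.5,0]
    - [0.2,5.2,0,-14.5,0]
    - [0.2,5.2,0,-14.5,0]

```text
clock: 26.5
eef_pos: [466.9, 308.0, 202.2]
tool_rot: [-3.142, 0.0, -2.67]
force: [0.2, 0.6, -0.5]
width: 68.4
gripper_force: 0.0
```

```bash
python3 g.py w7.png; python3 fit.py; python3 - <<'E'
from h import *
np.set_printoptions(precision=2,suppress=True)
st=ctrl.read_state(); f,cx,cy,T=cam("wrist",st)
def at(u,v,h):
    r=T[:3,:3]@[(u-cx)/f,(v-cy)/f,1]; return T[:3,3]+r*(h-T[2,3])/r[2]
z=np.load("w.npz"); P=z["P"]; im=z["im"].astype(int)
b=(im[...,2]-im[...,0]>50)&(abs(P[...,0]-465)<30)&(abs(P[...,1]-305)<30); v,u=np.nonzero(b); bl=at(np.mean(u),np.mean(v),58); print("band",bl,len(u))
r=(im[...,0]-im[...,1]>70)&(im[...,0]-im[...,2]>70); v,u=np.nonzero(r); k=v<180;k&=(abs(u-317)<25); rd=at(np.mean(u[k]),np.mean(v[k]),52); print("red",rd,k.sum(), "from band",np.hypot(*(rd-bl)[:2]),"yaw",np.arctan2(*(rd-bl)[1::-1]))
for o in["gauge","stand"]:
    x=ctrl.trace("wrist",o)
    if x: print(o,x[0]["confidence"],x[0]["bbox"])
E
```

```text
26.5 [466.86 308.02 202.22] [-3.14  0.   -2.67] [ 0.22  0.6  -0.47] 68.42793631573201 [-0.51  0.57 -0.19  1.83  0.15  0.76  1.26]
base (464.4700012207031, 322.07830810546875) (139.04299926757812, 83.80904388427734) 27.039051055908203
axis yaw -2.692153118862148 [467.45 307.38]
head s -63.78556365011368 -40.013347044289404 n -14.111647858918285 9.239828271424905 z 67.33030068691549
red s -10.366471618061844 61.823754578018075 n -0.9110607952201432 209.8976484874894 78
blue s 5.059156374741263
base s [-70.41  55.35] n [-28.45  27.51]
head [514.2  329.93]
head [514.2  329.93] tool shift [-52.22  -2.    -0.03]
button outer [411.77 280.52] tool shift [61.48  0.48  0.04]
band [461.9  305.43  58.  ] 195
red [413.81 280.54  52.  ] 75 from band 54.146850473858606 yaw -2.663980195753853
gauge 0.97 [303.2, 120.8, 326.2, 265.1]
stand 0.96 [286.9, 123.4, 348.8, 266.5]
```

```bash
python3 -c "
from cell import ctrl
print(ctrl.finish_job())"
```

```text
the job is handed in; nothing more can be done
None
```

The job is handed in, with no verdict returned: I pushed the rod home, held the chuck on the valve at about 19 N for over a second, and set the gauge back in its stand within about 1 mm of where it stood, the rod showing roughly 13 mm.

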